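# Find the wobbly knob and set it aside for repair

### The arm

A 6-joint arm with a two-finger parallel gripper is mounted at the origin on the work surface. World frame = base frame: x ahead of the robot, y to its left, z up, the work surface at z = 0. Lengths are in m, angles in rad, forces in N, time in s.
With the tool pointing down it reaches from about 0.15 to 0.775 m from the base axis. Payload 6.1 kg.
Tool frame: the origin (TCP) lies at the very end of the fingers, on their centre line; the grasp point (between the pads) lies 19 mm behind it; y points along the fingers, z is the direction in which the jaws open and shut, and the axes are right-handed (so a half turn about y gives the same grasp; the last joint's range is limited). The gripper opens to 85 mm and grips with 20 to 120 N. Pads are 22 mm wide; open, the fingers measure 114 mm over their backs; the gripper's body (76 mm by 85 mm) begins 54 mm behind the grasp point. The pads swing forward as they close: fully open they stand 13 mm farther back than shut.
Start: joints at [1.292, 0.126, -0.04, 1.405, 0, 1.571], TCP at [0.144, 0.505, 0.231] pointing down, gripper open.
Joint ranges: [-2.72, 2.72], [-0.95, 1.95], [-1.27, 1.35], [-1.78, 2.02], [-1.46, 1.47], [-3.14, 3.14]. Speed limits (rad/s): [2.39, 2.39, 3.01, 3.14, 3.14, 3.14].

### API

Orientations are given as [roll, pitch, yaw] about the fixed x, y, z axes, in that order (R = Rz(yaw) Ry(pitch) Rx(roll)).
In Python, from cell import robot, viewer gives the robot as it stands. The module is installed in compiled form; this text tells all that it offers. Calls block until the motion is done:
- robot.move_pose(position, orientation): joint-space move of the TCP to a pose.
- robot.servo_line(position, rot=None, velocity=0.15, force_limit=None): straight line of the TCP; rot=None keeps the orientation; velocity is the mean speed in m/s. With force_limit (N) it stops when the force on the tool has changed by that much, and returns True; else False.
- robot.goto_joints(angles): joint-space move.
- robot.command_gripper(opening): finger opening in m; the grip force is fixed at half the most; returns when the fingers have stopped.
- robot.wait(seconds).
- robot.ik(position, orientation): joint angles nearest the present ones, or None.
- viewer.snapshot(name): name is "side" or "top" or "wrist"; returns a dict with "image" (480x640x3 uint8, red, green, blue), "vfov" (degrees; the focal length in pixels is half the picture's height over the tangent of half this angle, whatever the lens; pixels are square), "cx", "cy" (the principal point, pixels), "k1" (the pictures are not rectified: a ray, as slopes to the right and down, at radius r is drawn at 1 + k1 r^2 times it, then the intrinsics apply), "R" (3x3) and "t" (3): a world point X has camera coordinates R X + t. Camera axes: x right, y down, z forward; pixel columns grow to the right and rows downward; lengths in m; the calibration is good to about 2 mm. A picture is of the moment at which its call begins. There is no depth.
A pose or a line that the arm cannot do raises robot.Unreachable and nothing moves.
- robot.job_done(): hands the job in, once; it reports no verdict.
Trained networks look in a picture, given as the dict that the camera call returned (one of the last four; its "shot" number tells which), for a name from the list of things; names that differ only in an ending like _2 or _b are one class to them, and where a whole thing is asked for, a point or a joint stands for the part that bears it (a point fixed in the world has none). Each returns a list of dicts, best first, with "score" (0 to 1); they miss things now and then, are a little off and sometimes report something else, mostly with a low value. They report only what shows in the picture. A call takes as long as a camera call. They do not tell look-alikes from the thing itself.
- viewer.search_frame(picture, thing): "rect" ([left, top, width, height] in pixels, round what is visible of it).
- viewer.pinpoint(picture, thing): "location" ([column, row] in pixels: a listed point, or the origin of a listed thing).
Readings, each from a call of its own:
- robot.current_time_s(): time.
- robot.current_joints(): joint angles.
- robot.current_dq(): joint speeds.
- robot.current_joint_efforts(): joint torques, N m.
- robot.current_tcp_pos(): TCP position.
- robot.current_tcp_rot(): TCP orientation.
- robot.current_wrist_force(): force on the tool from outside, world axes, zero at the start.
- robot.current_wrist_torque(): the same for the moment, N m.
- robot.current_opening(): finger opening in m.
Only numpy, scipy, OpenCV 4.12 (cv2) and the standard library are available. Lean on these libraries where they do the work, as an engineer would, in place of code of your own. Each camera call takes 0.05 s, during which the arm holds its last target.

### The job

One of the three knobs on these grey test boxes has gone loose on its shaft. Take hold of the knobs and wiggle them gently side to side, as far as they give, to feel which one has play; then draw that one straight off its box and set it down in the repairs tray. Leave the two tight knobs where they are, do not drag, tip or lift the boxes, do not drop the knob, and do not knock the other things on the bench about.

Things in the scene. Friction and masses are not known exactly. Their poses are not given: they have to be found in the camera images.
- knob_a_center (a point): black hand knob on the box of seat_a, one of three look-alikes: upright round body, 34 mm in diameter, 46 mm tall, 60 g, pushed down over a short shaft; z up along its axis. The point is its centre, on the axis, half-way up (23 mm above the box's top). One of the three is worn: it shifts 3 mm to every side (under 1 N, if not pressed down), then meets the shaft, and lifts straight off. The other two sit tight. Which place has the worn one varies.
- seat_a (a point): the knob's seat: point on the box's top at the foot of the shaft (8 mm in diameter, 16 mm high, hidden in the knob's bore). Grey box 130 (x) x 110 x 50 mm, 1.6 kg, loose on the bench: pushing its knob with 8 N or more can tip or shift it. Axes are the box's, z up; the box's middle lies 20 mm towards -x. Two terminals 12 mm wide, 18 mm tall stand 67 mm towards -x, 19 mm to either side.
- knob_b_center (a point): black hand knob on the box of seat_b, one of three look-alikes: upright round body, 34 mm in diameter, 46 mm tall, 60 g, pushed down over a short shaft; z up along its axis. The point is its centre, on the axis, half-way up (23 mm above the box's top). One of the three is worn: it shifts 3 mm to every side (under 1 N, if not pressed down), then meets the shaft, and lifts straight off. The other two sit tight. Which place has the worn one varies.
- seat_b (a point): the knob's seat: point on the box's top at the foot of the shaft (8 mm in diameter, 16 mm high, hidden in the knob's bore). Grey box 130 (x) x 110 x 50 mm, 1.6 kg, loose on the bench: pushing its knob with 8 N or more can tip or shift it. Axes are the box's, z up; the box's middle lies 20 mm towards -x. Two terminals 12 mm wide, 18 mm tall stand 67 mm towards -x, 19 mm to either side.
- knob_c_center (a point): black hand knob on the box of seat_c, one of three look-alikes: upright round body, 34 mm in diameter, 46 mm tall, 60 g, pushed down over a short shaft; z up along its axis. The point is its centre, on the axis, half-way up (23 mm above the box's top). One of the three is worn: it shifts 3 mm to every side (under 1 N, if not pressed down), then meets the shaft, and lifts straight off. The other two sit tight. Which place has the worn one varies.
- seat_c (a point): the knob's seat: point on the box's top at the foot of the shaft (8 mm in diameter, 16 mm high, hidden in the knob's bore). Grey box 130 (x) x 110 x 50 mm, 1.6 kg, loose on the bench: pushing its knob with 8 N or more can tip or shift it. Axes are the box's, z up; the box's middle lies 20 mm towards -x. Two terminals 12 mm wide, 18 mm tall stand 67 mm towards -x, 19 mm to either side.
- tray: open grey repairs tray, 150 mm (x) by 120 mm (y), 30 mm high, walls and floor 4 mm, fixed to the bench. Origin at the centre of its underside, z up. A small brass nut lies near the middle of its -x end; the +x half is empty.
- nut: brass thumb nut, 20 mm in diameter, 12 mm high, lying in the tray; a bystander. Origin at the centre of its underside.
- adapter: black power brick 120 x 55 x 34 mm on the bench; a bystander. Origin at the centre of its underside.
- driver: screwdriver about 170 mm long lying on the bench; a bystander. Origin about its middle, at the bench.
- meter: hand-held meter 150 x 75 x 38 mm on the bench; a bystander. Origin at the centre of its underside.
- spool: small metal spool 54 mm in diameter, 40 mm high, on the bench; a bystander. Origin at the centre of its underside.
There are look-alikes about, which are no part of the job. What is shaped like the part that bears knob_a_center but red is not meant.

How it is judged:
On the way, in this order (a step that is already met when the one before it is completed fails the run):
1. The loose knob has been wiggled while still on its box: shifted at least 2 mm off the shaft's axis without being raised (((horizontal distance between knob_a_center and seat_a between 0.002 and 0.006 m and z of knob_a_center in the frame of seat_a between 0.018 and 0.028 m) or (horizontal distance between knob_b_center and seat_b between 0.002 and 0.006 m and z of knob_b_center in the frame of seat_b between 0.018 and 0.028 m) or (horizontal distance between knob_c_center and seat_c between 0.002 and 0.006 m and z of knob_c_center in the frame of seat_c between 0.018 and 0.028 m))), for 0.05 s.
2. The loose knob has been drawn up clear of its shaft ((z of knob_a_center in the frame of seat_a above 0.05 m or z of knob_b_center in the frame of seat_b above 0.05 m or z of knob_c_center in the frame of seat_c above 0.05 m)), for 0.1 s.
At the end, for the whole second after the job is handed in: The loose knob rests inside the tray (its centre within 70 mm and 55 mm of the tray's middle along the tray's long and short sides and less than 50 mm above its underside); the other two knobs are still fitted on their boxes (within 4.5 mm of their seats) (((x of knob_a_center in the frame of tray between -0.07 and 0.07 m and y of knob_a_center in the frame of tray between -0.055 and 0.055 m and z of knob_a_center in the frame of tray below 0.05 m and horizontal distance between knob_b_center and seat_b below 0.0045 m and z of knob_b_center in the frame of seat_b below 0.027 m and horizontal distance between knob_c_center and seat_c below 0.0045 m and z of knob_c_center in the frame of seat_c below 0.027 m) or (x of knob_b_center in the frame of tray between -0.07 and 0.07 m and y of knob_b_center in the frame of tray between -0.055 and 0.055 m and z of knob_b_center in the frame of tray below 0.05 m and horizontal distance between knob_a_center and seat_a below 0.0045 m and z of knob_a_center in the frame of seat_a below 0.027 m and horizontal distance between knob_c_center and seat_c below 0.0045 m and z of knob_c_center in the frame of seat_c below 0.027 m) or (x of knob_c_center in the frame of tray between -0.07 and 0.07 m and y of knob_c_center in the frame of tray between -0.055 and 0.055 m and z of knob_c_center in the frame of tray below 0.05 m and horizontal distance between knob_a_center and seat_a below 0.0045 m and z of knob_a_center in the frame of seat_a below 0.027 m and horizontal distance between knob_b_center and seat_b below 0.0045 m and z of knob_b_center in the frame of seat_b below 0.027 m))); the robot touches nothing.
It fails at once if A box is dragged or lifted by more than 8 mm, or tipped by more than 0.06 rad (distance of any of seat_a, seat_b, seat_c from where it was at the start of the episode above 0.008 m or angle between any of seat_a, seat_b, seat_c's own z axis and vertical above 0.06 rad).
It fails at once if The knob is dropped into the tray (hits it faster than 0.8 m/s, a fall of some 30 mm) ((x of knob_a_center in the frame of tray between -0.07 and 0.07 m and y of knob_a_center in the frame of tray between -0.055 and 0.055 m and z of knob_a_center in the frame of tray below 0.06 m and linear speed of knob_a above 0.8 m/s) or (x of knob_b_center in the frame of tray between -0.07 and 0.07 m and y of knob_b_center in the frame of tray between -0.055 and 0.055 m and z of knob_b_center in the frame of tray below 0.06 m and linear speed of knob_b above 0.8 m/s) or (x of knob_c_center in the frame of tray between -0.07 and 0.07 m and y of knob_c_center in the frame of tray between -0.055 and 0.055 m and z of knob_c_center in the frame of tray below 0.06 m and linear speed of knob_c above 0.8 m/s)).
It fails at once if Another thing on the bench or in the tray is shifted by more than 30 mm (distance of any of adapter, driver, meter, spool, nut from where it was at the start of the episode above 0.03 m).
It also fails if it takes over 67 s, if anything falls off the work surface, if the arm or the gripper's body presses on something with over 40 N, if the wrist force passes 120 N, or if a joint passes its speed limit or range.

## Working session

There is one attempt and no reset: what is moved stays moved. The work goes in short steps, each a Python script; the robot and the scene stay as the last script left them, time stands still between calls to the robot, and variables do not carry over. Pictures are saved under pics/ and viewed, and the job is handed in when it is done.

```bash
mkdir -p pics; ls; cat > h.py <<'E'
import numpy as np, cv2
from cell import robot, viewer
def save(s,n): cv2.imwrite(f"pics/{n}.png",cv2.cvtColor(s["image"],cv2.COLOR_RGB2BGR))
def K(s):
    f=240/np.tan(np.radians(s["vfov"])/2); return np.array([[f,0,s["cx"]],[0,f,s["cy"]],[0,0,1]])
def ray(s,p):
    d=np.array([s["k1"],0,0,0,0.])
    u=cv2.undistortPointsIter(np.array([[p]],float),K(s),d,None,None,(3,50,1e-10))[0,0]
    R=np.array(s["R"]);t=np.array(s["t"])
    v=R.T@np.array([u[0],u[1],1]); return -R.T@t, v/np.linalg.norm(v)
def onz(s,p,z):
    o,v=ray(s,p); return o+v*(z-o[2])/v[2]
def tri(*sp):
    A=np.zeros((3,3));b=np.zeros(3);L=[]
    for s,p in sp:
        o,v=ray(s,p);M=np.eye(3)-np.outer(v,v);A+=M;b+=M@o;L.append((o,v))
    X=np.linalg.solve(A,b); return X,max(np.linalg.norm((np.eye(3)-np.outer(v,v))@(X-o)) for o,v in L)
def proj(s,X):
    r=cv2.Rodrigues(np.array(s["R"],float))[0]
    return cv2.projectPoints(np.array([X],float),r,np.array(s["t"],float),K(s),np.array([s["k1"],0,0,0,0.]))[0][0,0]
E
python3 - <<'E'
from h import *
np.set_printoptions(precision=4,suppress=True)
for n in ["side","top"]:
    s=viewer.snapshot(n); save(s,n+"0")
    print(n,s["vfov"],s["k1"],s["R"],s["t"])
    for th in ["knob_a_center","seat_a","tray","nut","adapter","driver","meter","spool"]:
        print(n,th,[(np.round(d["location"],1),round(d["score"],2)) for d in viewer.pinpoint(s,th)])
print(robot.current_tcp_rot(),robot.current_time_s(),robot.current_wrist_force())
E
```

```text
pics
side 52.43383098484366 -0.04091584277585247 [[-0.9849 -0.1727 -0.0065]
 [-0.1073  0.6408 -0.7602]
 [ 0.1355 -0.748  -0.6497]] [0.5083 0.1383 1.1276]
side knob_a_center [(array([416.1, 165.1]), 0.76), (array([336.6, 217.6]), 0.65), (array([361.7, 135.6]), 0.44)]
side seat_a [(array([413.3, 171.6]), 0.95), (array([302.4, 294.7]), 0.92), (array([265.5, 392.1]), 0.81), (array([362. , 140.5]), 0.71), (array([339.7, 224.8]), 0.6)]
side tray [(array([333.7, 187.9]), 0.74)]
side nut [(array([347.2, 188.8]), 0.47)]
side adapter [(array([411.8, 372.5]), 0.81), (array([301.5, 284.8]), 0.52)]
side driver [(array([426.9, 216.1]), 0.77), (array([261.3, 381. ]), 0.44)]
side meter [(array([193.5, 341.4]), 0.71), (array([263.9, 384.4]), 0.39)]
side spool [(array([226. , 270.3]), 0.81)]
top 52.165231599988694 -0.0012640207429466552 [[-0.0266 -0.9995 -0.0177]
 [-0.9909  0.0287 -0.1314]
 [ 0.1318  0.014  -0.9912]] [-0.0521  0.5231  1.1386]
top knob_a_center [(array([540.2, 246.7]), 0.62), (array([346.7, 245.3]), 0.58), (array([474.8, 322.9]), 0.54)]
top seat_a [(array([348.8, 246.4]), 0.89), (array([241.6, 234.1]), 0.84), (array([536.6, 247.1]), 0.79), (array([135.4, 226.6]), 0.64), (array([474.6, 324.6]), 0.57)]
top tray [(array([438.3, 228.2]), 0.59)]
top nut [(array([441.6, 241.9]), 0.62)]
top adapter [(array([190.8, 336.7]), 0.95), (array([136.2, 226.8]), 0.52)]
top driver [(array([404.7, 343.3]), 0.9)]
top meter [(array([189.9, 152. ]), 0.59)]
top spool [(array([280. , 151.4]), 0.85)]
[-1.5708 -0.     -0.2788] 0.9 [ 0.149  -0.427   0.4786]
```

View pics/side0.png

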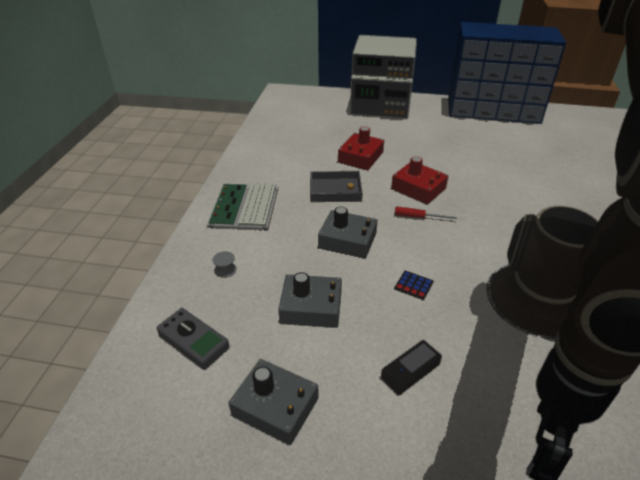

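View pics/top0.png

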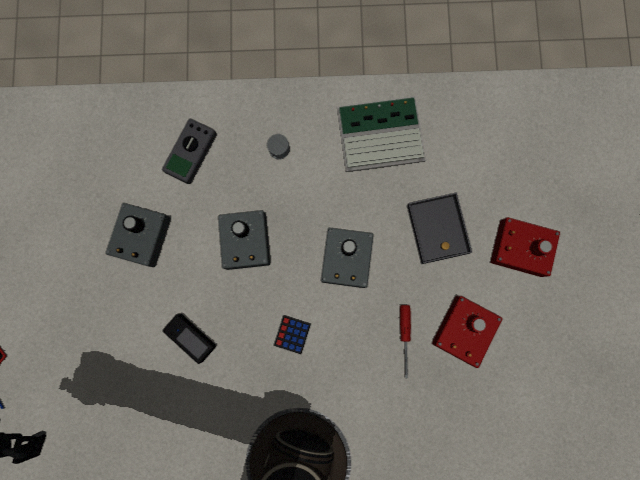

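Candidates for the knobs are the grey boxes at top px (130,224), (239,229) and (348,247), which fit the description. The red boxes at (545,247) and (479,324) are the look-alikes and are excluded. I'll enlarge the crops and measure.

```bash
python3 - <<'E'
import cv2,numpy as np
t=cv2.imread("pics/top0.png");s=cv2.imread("pics/side0.png")
a=cv2.resize(t[185:285,95:395],None,fx=2.66,fy=2.66,interpolation=cv2.INTER_CUBIC)
b=[cv2.resize(s[y-55:y+45,x-50:x+50],(266,266),interpolation=cv2.INTER_CUBIC) for x,y in((275,400),(312,300),(347,232))]
o=np.vstack([a[:266,:798],np.hstack(b)]);print(o.shape);cv2.imwrite("pics/crop0.png",o)
E
```

```text
(532, 798, 3)
```

View pics/crop0.png

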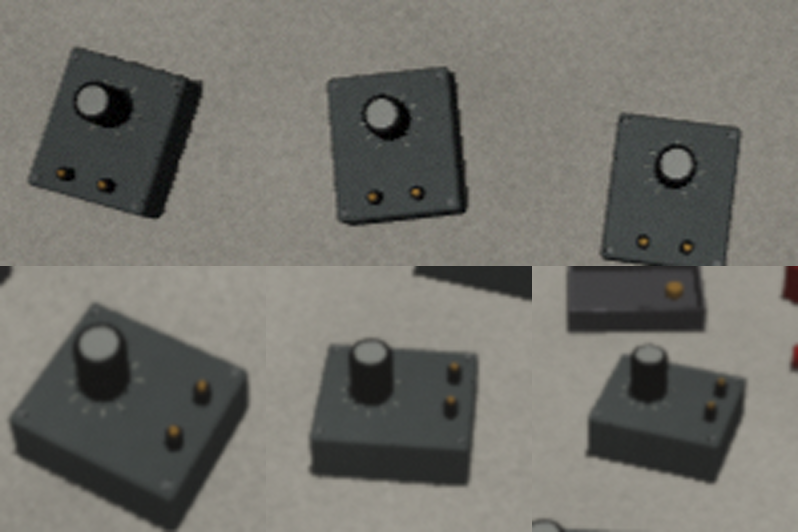

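The crop confirms three grey boxes, each with a black, light-capped knob, with the terminals on the robot side. Now triangulating caps, terminals, tray corners and nut.

```bash
cat > m.py <<'E'
from h import *
np.set_printoptions(precision=4,suppress=True)
def blob(s,p,w,f):
    x,y=map(int,np.round(p)); im=s["image"][y-w:y+w+1,x-w:x+w+1].astype(float)
    m=f(im).astype(np.uint8)
    n,l,st,c=cv2.connectedComponentsWithStats(m)
    best=min(range(1,n),key=lambda i:np.hypot(*(c[i]-w))-0.05*st[i,4])
    return c[best]+[x-w,y-w],st[best,4]
E
python3 - <<'E'
from m import *
T=viewer.snapshot("top");S=viewer.snapshot("side")
caps=[((130,223),(263,374)),((238,228),(303,278.5)),((349.5,246.7),(341,211.5))]
for (p,q) in caps:
    f=lambda im:im.mean(2)>105
    a,na=blob(T,p,7,f); b,nb=blob(S,q,6,f)
    print(a,na,b,nb,"cap",*tri((T,a),(S,b)),"top@.096",onz(T,a,.096),"side",onz(S,b,.096))
terms=[((119.5,250),(134.5,254.5)),((235.5,259),(251.5,257)),((337,276),(353.5,278))]
for pr in terms:
  P=[]
  for p in pr:
    f=lambda im:(im[:,:,0]-im[:,:,2]>30)
    a,n=blob(T,p,6,f);P.append(onz(T,a,.067));print("term",a,n,P[-1])
  d=P[1]-P[0];print("len",np.linalg.norm(d),"mid",(P[0]+P[1])/2,"yaw of box x",np.degrees(np.arctan2(d[0],-d[1])))
for th in ["tray","nut","spool","meter","adapter","driver"]:
    a=viewer.pinpoint(T,th);b=viewer.pinpoint(S,th)
    if a and b: print(th,tri((T,a[0]["location"]),(S,b[0]["location"])),onz(T,a[0]["location"],0))
E
python3 - <<'E'
import cv2,numpy as np
t=cv2.imread("pics/top0.png")
cv2.imwrite("pics/crop1.png",cv2.resize(t[185:275,400:480],None,fx=6,fy=6,interpolation=cv2.INTER_CUBIC))
E
```

```text
[129.1154 222.3718] 78 [262.0556 373.6481] 108 cap [0.5581 0.3694 0.0988] 0.00029493585871749123 top@.096 [0.5589 0.3706 0.096 ] side [0.5585 0.3676 0.096 ]
[237.75   227.4286] 84 [301.0339 276.9492] 59 cap [0.5391 0.1206 0.0991] 0.0002856450324994473 top@.096 [0.5398 0.1212 0.096 ] side [0.5395 0.1176 0.096 ]
[348.7204 246.1398] 93 [341.0781 208.5312] 64 cap [ 0.4885 -0.1294  0.1031] 0.00045540086581576827 top@.096 [ 0.4898 -0.1297  0.096 ] side [ 0.4893 -0.1387  0.096 ]
term [117.5 249.5] 4 [0.5006 0.4082 0.067 ]
term [132.7143 254.    ] 7 [0.489  0.3722 0.067 ]
len 0.03782109969418169 mid [0.4948 0.3902 0.067 ] yaw of box x -17.809240042050877
term [234.7143 258.4286] 7 [0.4719 0.1339 0.067 ]
term [250.875 256.875] 8 [0.4745 0.0964 0.067 ]
len 0.037659291768713514 mid [0.4732 0.1152 0.067 ] yaw of box x 3.8880413467788073
term [336.2857 275.4286] 7 [ 0.4261 -0.1001  0.067 ]
term [353.  277.5] 6 [ 0.4203 -0.1383  0.067 ]
len 0.03863825023664834 mid [ 0.4232 -0.1192  0.067 ] yaw of box x -8.637955366955987
tray (array([ 0.537 , -0.3496,  0.0122]), np.float64(0.004980161635104164)) [ 0.5438 -0.3522  0.    ]
nut (array([ 0.4961, -0.3608,  0.0077]), np.float64(0.0015126836687710647)) [ 0.4985 -0.3626  0.    ]
spool (array([ 0.7488,  0.0333, -0.001 ]), np.float64(0.00034219868335436045)) [0.7488 0.0332 0.    ]
meter (array([0.5308, 0.1464, 0.3925]), np.float64(0.09368095795145398)) [0.7569 0.2575 0.    ]
adapter (array([0.2936, 0.2595, 0.0138]), np.float64(0.004681756735081495)) [0.2975 0.2633 0.    ]
driver (array([ 0.2695, -0.2651, -0.0079]), np.float64(0.0015008753786892588)) [ 0.2716 -0.2639  0.    ]
```

View pics/crop1.png

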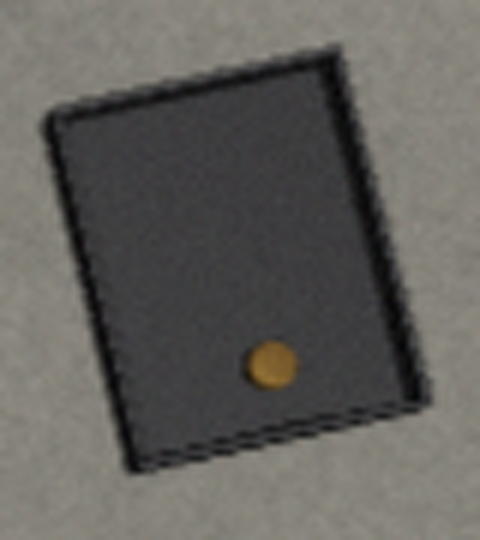

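Cap heights come out at 0.099, 0.099 and 0.103 (expected 0.096). The knob positions predicted from the terminals agree within about 1 mm. Next I move over box A (y=.37) and use the wrist camera.

```bash
cat >> m.py <<'E'
KN={'a':((.5587,.3697),-.311),'b':((.5397,.1203),.068),'c':((.4896,-.1298),-.151)}
def rot(y): return [-np.pi/2,0,y]
E
python3 - <<'E'
from m import *
for k,((x,y),w) in KN.items():
    for z in (.2,.06): print(k,z,robot.ik([x,y,z],rot(w)))
print("tray",robot.ik([.57,-.345,.05],rot(.2)),robot.ik([.57,-.345,.2],rot(.2)))
(x,y),w=KN['a']
robot.move_pose([x,y,.22],rot(w)); print(robot.current_time_s())
s=viewer.snapshot("wrist");save(s,"wa0")
print([(d["location"],d["score"]) for d in viewer.pinpoint(s,"knob_a_center")],proj(s,[x,y,.096]),proj(s,[x,y,.05]),s["vfov"],robot.current_wrist_force())
E
```

```text
a 0.2 [0.5846 0.4102 0.2634 1.4241 0.     0.8956]
a 0.06 [0.5846 0.4428 0.0033 1.1312 0.     0.8956]
b 0.2 [ 0.2193  0.1801 -0.044   1.3467  0.      0.1513]
b 0.06 [ 0.2193  0.2323 -0.2919  1.0466  0.      0.1513]
c 0.2 [-0.2592  0.0925 -0.1454  1.3329  0.     -0.1082]
c 0.06 [-0.2592  0.1493 -0.3944  1.0271  0.     -0.1082]
tray [-0.5443  0.4413 -0.0217  1.1077  0.     -0.7443] [-0.5443  0.4026  0.2523  1.4206  0.     -0.7443]
3.2
[] [310.5946 236.2006] [310.8531 222.3049] 63.44228914347495 [-0.352  -0.0265 -0.2971]
```

View pics/wa0.png

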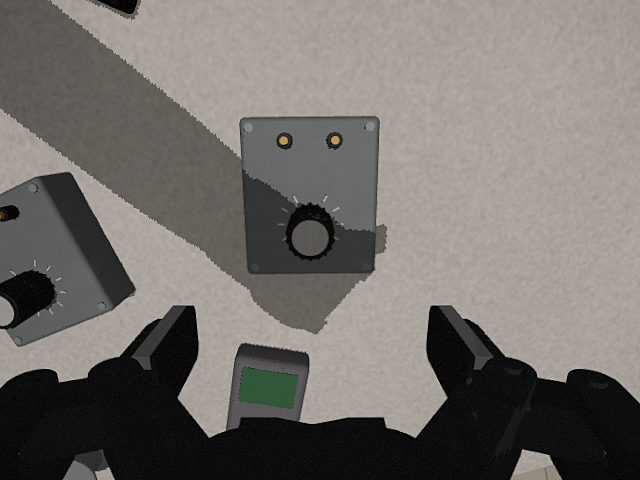

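The wrist view shows the cap at (310.5,238), against a prediction of (310.6,236). I'll take a second wrist view lower down to triangulate, then grasp and wiggle.

```bash
python3 - <<'E'
from m import *
f=lambda im:(im.mean(2)>85)
(x,y),w=KN['a']
s=viewer.snapshot("wrist");p,n=blob(s,(310.5,238),22,f);print(p,n)
robot.servo_line([x,y,.14],velocity=.12)
s2=viewer.snapshot("wrist");save(s2,"wa1");q0=proj(s2,[x,y,.096]);q,n=blob(s2,q0,30,f);print(q0,q,n)
print(tri((s,p),(s2,q)),onz(s2,q,.096),robot.current_time_s(),robot.current_opening())
E
```

```text
[308.8482 236.9315] 672
[310.2706 272.2972] [309.2363 274.4885] 1828
(array([0.557 , 0.3695, 0.1034]), np.float64(0.0002743769806191582)) [0.5597 0.3688 0.096 ] 4.2167 0.08530565995735732
```

View pics/wa1.png

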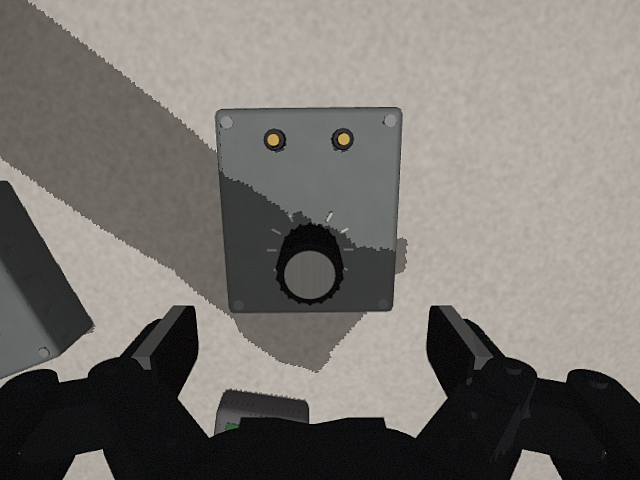

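```bash
cat >> m.py <<'E'
def fw(n=4):
    F=[]
    for i in range(n): F.append(robot.current_wrist_force()); robot.wait(.02)
    return np.mean(F,0)
def wiggle(yaw,fl=3.0,d=.004):
    """moves along +jaw, -jaw with force limit; prints travel"""
    c=np.array(robot.current_tcp_pos());u=np.array([-np.sin(yaw),np.cos(yaw),0]);out=[]
    for sg in (1,-1):
        f0=fw()
        hit=robot.servo_line(c+sg*d*u,velocity=.008,force_limit=fl)
        p=np.array(robot.current_tcp_pos());f1=fw()
        print("dir",sg,"hit",hit,"travel mm",1e3*(p-c)@u,"dF along",(f1-f0)@u,"F",f1,"t",robot.current_time_s())
        robot.servo_line(c,velocity=.02)
    print("end",fw(),1e3*(np.array(robot.current_tcp_pos())-c))
E
python3 - <<'E'
from m import *
(x,y),w=(.5592,.3690),KN['a'][1]
robot.servo_line([x,y,.14],velocity=.03); print("free",fw())
h=robot.servo_line([x,y,.060],velocity=.08,force_limit=6);print(h,robot.current_tcp_pos(),fw())
robot.command_gripper(.030)
print("grip",robot.current_opening(),fw(),robot.current_time_s())
wiggle(w)
E
```

```text
free [ 0.121   0.2729 -0.0227]
False [0.5596 0.3693 0.0607] [0.4614 0.0732 0.6227]
grip 0.03263298768668663 [-1.5421 -2.5599  3.5014] 6.35
dir 1 hit True travel mm -0.050357418582590366 dF along 4.4647115402963 F [0.0462 0.8686 3.5924] t 6.7
dir -1 hit True travel mm -0.08713445208623459 dF along 2.4414836205663923 F [0.0061 0.2001 2.9004] t 7.325
end [-0.0106 -1.1253  3.8851] [-0.0433 -0.0801 -0.0187]
```

```bash
python3 - <<'E'
from m import *
w=KN['a'][1]
robot.wait(.3);print(fw(8))
u=np.array([-np.sin(w),np.cos(w),0]);c=np.array(robot.current_tcp_pos())
for sg in (1,-1):
    print("F0",fw()@u)
    for d in (.0005,.001,.0015,.002,.0025):
        h=robot.servo_line(c+sg*d*u,velocity=.01,force_limit=5)
        p=np.array(robot.current_tcp_pos());f=fw()
        print(sg,d,h,1e3*(p-c)@u,"Fu",f@u,f[2])
        if h or abs(f@u)>5: break
    robot.servo_line(c,velocity=.02)
print(fw(),robot.current_time_s())
E
```

```text
[-0.6343 -1.4239  3.602 ]
F0 -1.236436015568685
1 0.0005 False 0.029949554213209776 Fu -3.966001092738308 5.086550773924567
1 0.001 False 0.0035216484166115183 Fu -5.7452582280471765 5.920179418552319
F0 -2.181453626690648
-1 0.0005 False 0.02480837419622018 Fu 1.064221999812131 2.6485713179496275
-1 0.001 False 0.03571540600831572 Fu 5.646543574027482 0.9946629339020614
[-0.1387  1.6822  2.9471] 10.0417
```

Knob A is tight: about 5.7 N per mm commanded in both directions, with no travel. I release it and go to B.

```bash
cat >> m.py <<'E'
def approach(k):
    (x,y),w=KN[k]; f=lambda im:(im.mean(2)>85)
    robot.move_pose([x,y,.20],rot(w))
    s=viewer.snapshot("wrist");q0=proj(s,[x,y,.096]);p,n=blob(s,q0,25,f)
    robot.servo_line([x,y,.14],velocity=.12); s2=viewer.snapshot("wrist");save(s2,"w"+k)
    q1=proj(s2,[x,y,.096]);q,n2=blob(s2,q1,30,f)
    print("pred/obs",q0,p,n,q1,q,n2,tri((s,p),(s2,q)),onz(s2,q,.096),robot.current_time_s())
E
python3 - <<'E'
from m import *
robot.command_gripper(.085)
p=np.array(robot.current_tcp_pos());p[2]=.2
robot.servo_line(p,velocity=.15);print(robot.current_time_s())
approach('b')
E
```

```text
11.6833
pred/obs [310.7322 242.0111] [308.4521 241.6021] 480 [310.3434 272.2217] [308.9967 274.3246] 1839 (array([0.5353, 0.119 , 0.1115]), np.float64(0.00039677137590216484)) [0.5409 0.1197 0.096 ] 13.4167
```

View pics/wb.png

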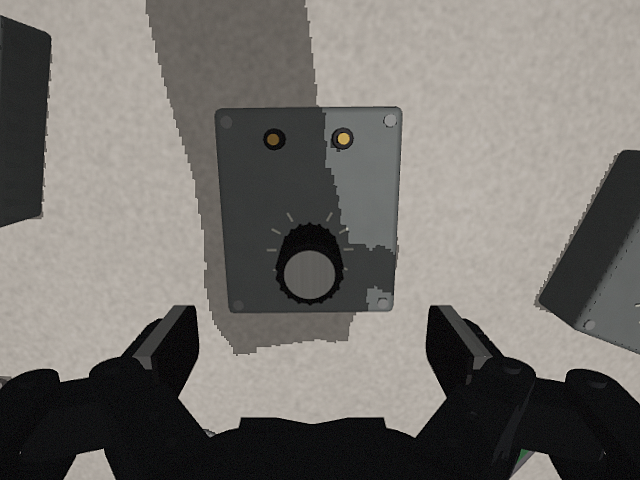

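The view of B matches A, with the cap at (309,274). The first cap blob was partly shaded, so its triangulated height is unreliable. The top/side value of 0.099 and the second-view fix stand.

```bash
cat >> m.py <<'E'
def grasp(x,y,z=.060):
    robot.servo_line([x,y,.13],velocity=.05); print("free",fw())
    h=robot.servo_line([x,y,z],velocity=.09,force_limit=6);print(h,robot.current_tcp_pos(),fw())
    robot.command_gripper(.030); robot.wait(.2)
    print("grip",robot.current_opening(),fw(),robot.current_time_s())
def step(w,ds,fmax=5):
    u=np.array([-np.sin(w),np.cos(w),0]);c=np.array(robot.current_tcp_pos())
    for sg in (1,-1):
        print("F0",fw()@u)
        for d in ds:
            h=robot.servo_line(c+sg*d*u,velocity=.01,force_limit=fmax)
            p=np.array(robot.current_tcp_pos());f=fw()
            print(sg,d,h,1e3*(p-c)@u,"Fu",f@u,f[2])
            if h or abs(f@u)>fmax: break
        robot.servo_line(c,velocity=.02)
    print(fw(),robot.current_time_s())
E
python3 - <<'E'
from m import *
grasp(.5405,.1195)
step(KN['b'][1],(.0005,.001,.0015,.002,.0025,.003,.0035),4.5)
E
```

```text
free [-0.1264 -0.0403  0.0531]
False [0.5409 0.1196 0.0605] [0.3027 0.1123 0.1345]
grip 0.03262757152090515 [-0.0513 -0.2354  4.6747] 15.625
F0 -0.35993008025830925
1 0.0005 False 0.33286817886194814 Fu -1.3207575084129473 4.001878522224153
1 0.001 False 0.7398174626970665 Fu -2.505921755377399 4.086032235603081
1 0.0015 False 1.4901444783581417 Fu -2.6006515509705324 4.379633093002413
1 0.002 False 2.0739416394842816 Fu -1.7259508735832492 4.279597692598836
1 0.0025 False 2.21969114408653 Fu -4.938034883838616 4.5148908901234215
F0 2.2994857910155764
-1 0.0005 False -0.25032822507386787 Fu 2.409635645228972 3.6743065987340646
-1 0.001 False -0.983740943407017 Fu 2.4880111447441813 4.070115496940621
-1 0.0015 False -1.5765852159055342 Fu 1.5323761175797912 3.7444797631831728
-1 0.002 False -2.0389907782524324 Fu 1.938091099408143 3.768166162687348
-1 0.0025 False -2.5355761520737814 Fu 2.1078218954764107 4.146077291809986
-1 0.003 False -2.689626018889383 Fu 5.039309735269922 4.124799234929262
[ 0.3266 -2.9239  4.9921] 19.8833
```

B gives about 2.2 mm one way and 2.7 mm the other at only about 2 N of dragging friction (it is pressed down with about 4.5 N), then stiffens. So B is the loose one. I raise it 1.5 mm to unload it and wiggle it once more to its stops.

```bash
python3 - <<'E'
from m import *
p=np.array(robot.current_tcp_pos());p[2]+=.0015
print(robot.servo_line(p,velocity=.01,force_limit=6),fw(),robot.current_tcp_pos())
step(KN['b'][1],(.002,.0027,.0032,.0036),4)
s=viewer.snapshot("wrist");save(s,"wb2")
E
```

```text
True [-0.39   -1.3423  2.6285] [0.54   0.1181 0.0604]
F0 -1.2177724941255925
1 0.002 False 2.0072398100635884 Fu -1.2298449297316587 1.8241257250304277
1 0.0027 False 2.8083430053292364 Fu -0.5532322069450151 1.704262227299862
1 0.0032 False 3.260742875648638 Fu -1.223082304966859 1.5210326202540743
1 0.0036 False 3.5632850545878703 Fu -1.2031495913308918 1.9766257143066714
F0 0.29807160916410347
-1 0.002 True -1.1869421679254233 Fu 0.6011128406033892 3.5899370597467337
[ 0.2508 -1.4675  2.8411] 22.6167
```

View pics/wb2.png

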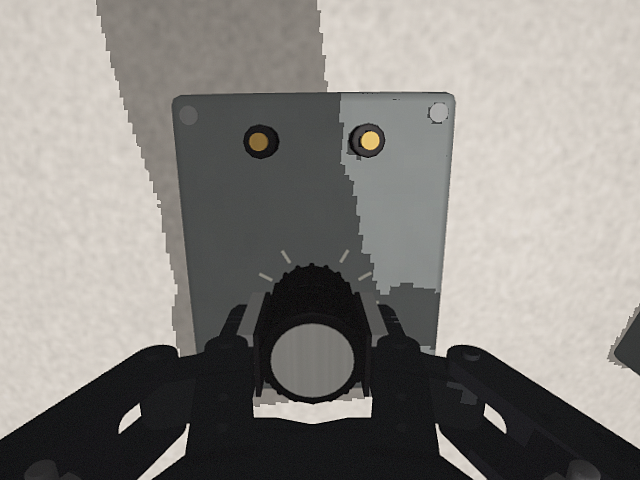

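The play is confirmed: free travel at about 1 N. I re-centre and draw the knob up.

```bash
python3 - <<'E'
from m import *
p=np.array([.5407,.1193,.062])
print(robot.servo_line(p,velocity=.01,force_limit=6),fw())
p[2]=.10;print(robot.servo_line(p,velocity=.03,force_limit=7),robot.current_tcp_pos(),fw(),robot.current_time_s())
E
```

```text
False [-0.3188  0.0618 -0.8764]
False [0.5405 0.1192 0.0998] [ 0.1864 -0.0909 -0.893 ] 24.575
```

Lifted free at −0.9 N, about the knob's weight. I carry it towards the tray and measure the tray from its corners.

```bash
python3 - <<'E'
from m import *
robot.servo_line([.5405,.1192,.20],velocity=.15)
T=viewer.snapshot("top");S=viewer.snapshot("side");save(S,"side1");save(T,"top1")
C=[(408,203.7),(456.3,193),(471,253),(421.7,263)]
P=np.array([onz(T,c,.03) for c in C]);print(P)
c=P.mean(0);d=(P[0]+P[1]-P[2]-P[3]);yaw=np.arctan2(d[1],d[0]);print("centre",c,"yaw",yaw,[np.linalg.norm(P[i]-P[(i+1)%4]) for i in range(4)])
print(onz(T,(400+273/6,185+364/6),.016))
t=c+.030*np.array([np.cos(yaw),np.sin(yaw),0]);print("target",t, robot.ik([t[0],t[1],.016],rot(yaw)))
robot.move_pose([t[0],t[1],.20],rot(yaw))
s=viewer.snapshot("wrist");save(s,"wt");print(proj(s,[t[0],t[1],.004]),[proj(s,q) for q in P],fw(),robot.current_time_s(),robot.current_opening())
E
```

```text
[[ 0.5961 -0.2789  0.03  ]
 [ 0.6189 -0.3966  0.03  ]
 [ 0.4724 -0.4222  0.03  ]
 [ 0.4519 -0.3042  0.03  ]]
centre [ 0.5348 -0.3505  0.03  ] yaw 0.17340698735898005 [np.float64(0.11984566475905337), np.float64(0.1486557780382955), np.float64(0.11978598986691287), np.float64(0.14634885202184097)]
[ 0.4932 -0.3663  0.016 ]
target [ 0.5644 -0.3453  0.03  ] [-0.5491  0.4535 -0.0813  1.0359  0.     -0.7225]
[310.6729 214.0533] [array([380.4262, 269.1103]), array([240.7683, 271.2377]), array([232.0054,  86.8352]), array([389.2128,  87.2351])] [ 0.1892 -0.1791 -0.959 ] 27.3083 0.03239494460565565
```

View pics/wt.png

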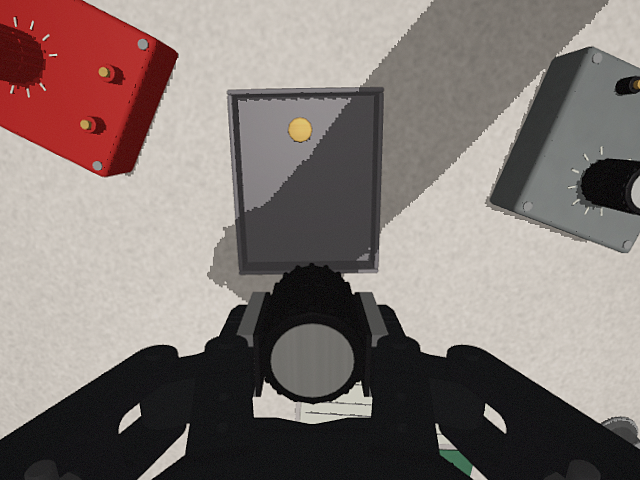

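View pics/top1.png

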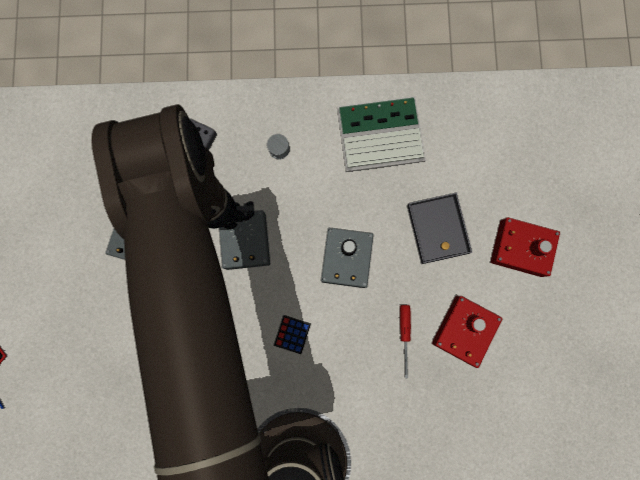

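The tray corners in the wrist view, (379,270), (240,271), (229,91) and (383,89), match the projection within a few pixels, and the +x half is empty. I lower the knob gently under force watch.

```bash
python3 - <<'E'
from m import *
x,y=.563,-.3455
robot.servo_line([x,y,.05],velocity=.12)
f0=fw()
h=robot.servo_line([x,y,.012],velocity=.02,force_limit=3)
print(h,robot.current_tcp_pos(),f0,fw())
robot.command_gripper(.055);print(robot.current_opening(),fw())
robot.servo_line([x,y,.15],velocity=.1);
s=viewer.snapshot("wrist");save(s,"wt2");print(robot.current_time_s(),fw())
E
```

```text
True [ 0.5629 -0.3455  0.0144] [ 0.0868 -0.1547 -0.8793] [ 0.1093 -0.0331  5.274 ]
0.055117924526412794 [-0.1165 -0.3981  0.0245]
32.4167 [-0.6226 -0.1877  0.0637]
```

View pics/wt2.png

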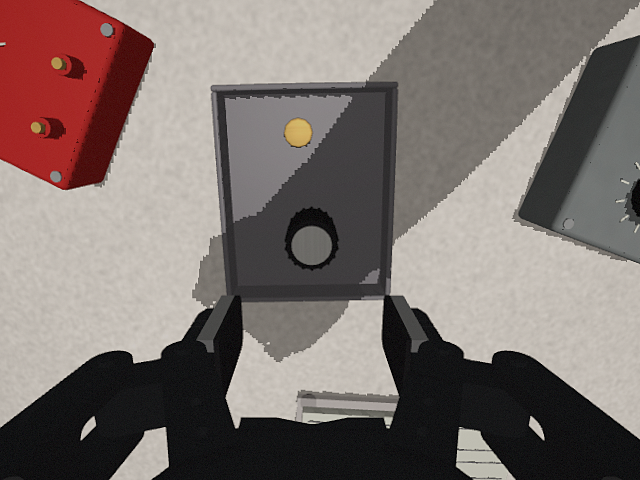

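The knob stands upright in the empty half of the tray, at (311,240), and the nut hasn't moved. I retreat and check the whole scene.

```bash
python3 - <<'E'
from m import *
robot.servo_line([.563,-.3455,.25],velocity=.15)
robot.goto_joints([1.292,0.126,-0.04,1.405,0,1.571])
s=viewer.snapshot("top");save(s,"top2");print(robot.current_time_s(),fw())
a=cv2.imread("pics/top0.png");b=cv2.imread("pics/top2.png")
cv2.imwrite("pics/cmp.png",np.vstack([a[90:375,80:580],b[90:375,80:580]]))
E
```

```text
36.6583 [-0.1354  0.2715  0.516 ]
```

View pics/cmp.png

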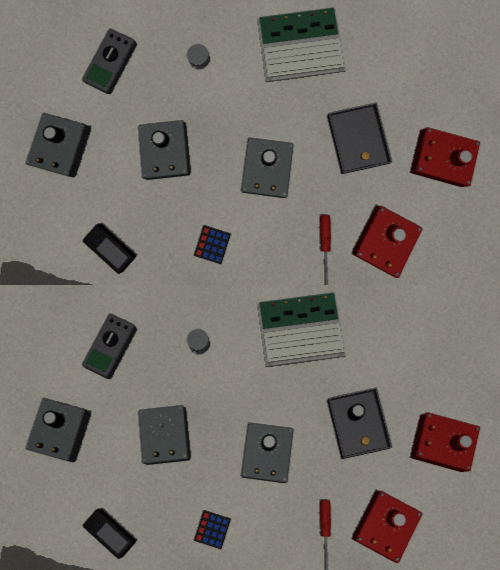

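```bash
python3 -c "
from cell import robot
robot.job_done();print(robot.current_time_s())"
```

```text
the job is handed in; nothing more can be done
the job is handed in; nothing more can be done
```

The loose knob was the one on the middle grey box. It now stands upright in the empty half of the repairs tray, and the job is handed in, at about 37 s of the 67 s allowed.

- **Finding it:** I gripped the left knob (y≈0.37) first. It didn't give in either direction, with force rising about 5.7 N per mm, so it is tight. The middle knob (y≈0.12) moved about 2.2 mm one way and 2.7 mm the other at about 2 N, and moved freely at about 1 N once the gripper stopped pressing it down.
- **Right knob not wiggled:** I didn't test the one at y≈−0.13, because the play in the middle knob was clear.
- **Moving it:** I drew the knob straight up with only its own weight on the wrist. I then lowered it until it touched the tray floor (stop set at a 3 N change, about 5 N read just after) and let go.

**Last checks:** the wrist and top pictures show the knob upright in the tray and the nut where it was. In the before-and-after top view, the boxes, the other two knobs and the bystanders look unmoved. The arm is clear of everything.

**Measurements that disagreed:** one wrist-camera height for the middle knob came out at 0.112 m because its cap was partly in shade. I dropped it in favour of the top and side views (0.099 m, against 0.096 m expected). The first short force-limited wiggle on the left knob stopped straight away and told me nothing, so I repeated it in small steps.

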